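Hang the can marker back on the sorting caddy

TASK

Take the blue hooked marker off its stand and hang it in the empty place on the green caddy's far rim, lowering it gently between the yellow and orange markers without knocking them out of place. Its hook must end fully down in the notch of the black clip, whose exact place along the rim you will have to feel for with light pressure; then let go. Leave everything else standing where it is.

Things in the scene. Friction and masses are not known exactly. Their poses are not given: they have to be found in the camera images.
- marker: Blue rigid plastic marker, about 100 g. Origin: middle of the underside of its hook's bridge, the face that rests on a rim. z up, y along the rim, x from inner lip to board. Bridge 28 (x) x 14 (y) x 6 mm. The lip hangs 22 mm down at x = -11 to -7 mm, 14 mm wide; neck and board at x = 7 to 12 mm: the 14 mm channel straddles the 8 mm rim. It starts hung on the stand, within some degrees of plumb.
- board (a point): Middle of the blue marker's board, 9.5 mm to +x and 50 mm below the marker's origin; board 56 mm wide (y), 5 mm thick, from 15 to 85 mm below the marker's origin, with a white can shape on its outer face. It must end on the outer side of the caddy's wall.
- tab (a point): Where to pinch the blue marker: middle of its upright grip tab, 32 mm above the marker's origin. The tab is 10 (x) x 24 (y) mm, centred on the marker's origin, and reaches from 6 to 52 mm above it. Pinch it across x.
- stand: Fixed aluminium stand, left or right of the caddy, with a foot 110 x 110 mm; origin at the centre of its underside. An upright plate 8 mm thick (x) and 70 mm wide (y) ends 150 mm up, with 5 mm ears beside the 20 mm place where the blue marker's hook rests. Lift the marker straight up at least 40 mm to clear it.
- caddy: Fixed green caddy full of drinks cans, 220 (x) x 270 (y) mm, origin at the centre of its underside, x pointing to the far wall whose rim carries the markers.
- gap (a point): Middle of the empty place between the hanging markers, on the caddy's far wall, midway through its 8 mm thickness, at the height of the notch floor (150 mm above the table). Axes as the caddy's: y along the rim, x outward. Fully home, the blue marker's origin is at this height, within 10 mm along y, its x along this x. The neighbours' boards are 82 mm apart: 13 mm to spare each side when centred.
- clip_top (a point): Point on the rim 6 mm above the gap point, level with the flat top of a black clip on the rim there. The clip reaches at least 37 mm to both sides and has one notch 6 mm deep and 16 mm wide for the 14 mm hook. It does not give under 25 N. The notch's middle lies up to 10 mm to either side (y) of this point, unmeasured but visible from above. A hook resting on the clip's top is 6 mm too high.
- neighbour_a: Yellow hanging marker with a white disc, same shape, size and axes as the blue one, hung loosely in a notch 69 mm along the rim from the gap point, on either side. Its tab ends 52 mm above the notch floor.
- neighbour_b: Orange hanging marker with a white jar shape, same shape, size and axes as the blue one, hung loosely in a notch 69 mm from the gap point on the other side.
- jar: Glass jar, 70 mm across, 110 mm high; origin at the centre of its underside. Leave alone. It stands on the side of the caddy where the stand is not.
- can_a: Red drinks can, 66 mm across, 115 mm high; origin at the centre of its underside. Leave alone.
- can_b: Green drinks can, 66 mm across, 115 mm high; origin at the centre of its underside. Leave alone.
- tin: Open steel food tin, 74 mm across, 100 mm high; origin at the centre of its underside. Leave alone.
- jug: White plastic bottle with green cap, 90 mm across, 190 mm high; origin at the centre of its underside. Leave alone.

How it is judged:
By the outcome, as a careful person would: the job done as asked, in the order asked, and still so for the second after the job is handed in, with the robot touching nothing.
It also fails if it takes over 72 s, if anything falls off the work surface, if the arm or the gripper's body presses on something with over 40 N, if the wrist force passes 120 N, or if a joint passes its speed limit or range.

ROBOT

A 6-joint arm with a two-finger parallel gripper is mounted at the origin on the work surface. World frame = base frame: x ahead of the robot, y to its left, z up, the work surface at z = 0. Lengths are in mm, angles in rad, forces in N, time in s.
With the tool pointing down it reaches from about 350 to 775 mm from the base axis. Payload 5.5 kg.
Tool frame: the origin (TCP) lies midway between the tips of the shut fingers; the grasp point (between the pads) lies 19 mm behind it; z points along the fingers, y is the direction in which the jaws open and shut (so a half turn about z gives the same grasp; the last joint's range is limited). The gripper opens to 85 mm and grips with 20 to 120 N. Pads are 22 mm wide; open, the fingers measure 114 mm over their backs; the gripper's body (76 mm by 85 mm) begins 54 mm behind the grasp point. The pads swing forward as they close: fully open they stand 13 mm farther back than shut.
Start: joints at [-1.462, 0.313, 0.046, 1.304, 0, 1.431], TCP at [141.582, -557.339, 231.323] pointing down, gripper open.
Joint ranges: [-2.76, 2.76], [-0.86, 1.69], [-1.03, 1.26], [-2.2, 2.34], [-1.47, 1.5], [-3.14, 3.14]. Speed limits (rad/s): [2.57, 2.57, 3.14, 3.14, 3.14, 3.14].

INTERFACE

Orientations are given as a unit quaternion [w, x, y, z].
In Python, from workcell import r gives the robot as it stands. The module is installed in compiled form; this text tells all that it offers.
- The arm moves only by the shell command python3 -m jog 'ROWS' [FORCE]. ROWS is JSON, a list of rows, each a list of 5 numbers: the shift along the tool's x, y, z in cm, then the turn about the tool's z in degrees, then the finger opening in cm, from 0 to 8.54. A call has exactly 8 rows; each row is the pose to reach, as a shift and turn from the pose commanded when the call began, along the tool's axes at that moment; what a row does not reach only later rows make up. A row lasts 1/12 s, in which the tool goes at most 41.7 mm and 7.16 degrees, less where a joint would pass 70% of its speed; a pose out of reach is approached as far as the arm can. A call with a gripper value outside its range is refused whole. The fingers move at their own pace and stop on an object; FORCE is the grip in N (left out, the last holds). Time passes only in rows, so rows that repeat a pose let the fingers close, or fill a call up. It gives the time, the measured TCP pose, the force and the opening at its end, in the units of the state.
- r.sense(): the state, without advancing time (a new reading comes with each control period).
- r.capture(name): name is "scene" or "top"; returns a dict with "image" (420x560x3 uint8, red, green, blue), "intrinsics" (3x3 intrinsics, pixels), "xyz" and "rotation" of the camera in the world. Camera axes: x right, y down, z forward; pixel columns grow to the right and rows downward; lengths in mm; the calibration is good to about 2 mm. A picture is of the moment at which its call begins. There is no depth.
- r.sign_off(): hands the job in, once; it reports no verdict.
The state is a dict: "t": time; "joint_positions": joint angles; "joint_vel": joint speeds; "joint_efforts": joint torques, N m; "ee_pos": TCP position; "tool_rot": TCP orientation; "wrist_force": force on the tool from outside, world axes, zero at the start; "wrist_torque": the same for the moment, N m; "width": opening from 0.0 (shut) to 1.0 (fully open).
Only numpy, scipy, OpenCV 4.12 (cv2) and the standard library are available. Lean on these libraries where they do the work, as an engineer would, in place of code of your own. Each camera call takes 0.05 s, during which the arm holds its last target. There are 200 camera calls.

## Working session

There is one attempt and no reset: what is moved stays moved. The work goes in short steps, Python scripts to look and compute and a shell command to move; the robot and the scene stay as the last step left them, time stands still between calls to the robot, and variables do not carry over. Pictures are saved under pics/ and viewed, about 8 in all and at most 12, crops included, and the job is handed in when it is done.

```bash
mkdir -p pics; cat > h.py <<'E'
import numpy as np, cv2
from workcell import r
def cap(n,save=None):
    c=r.capture(n)
    if save: cv2.imwrite('pics/'+save,cv2.cvtColor(c['image'],cv2.COLOR_RGB2BGR))
    return c
def ray(c,uv,z):
    K=np.array(c['intrinsics']);R=np.array(c['rotation']);o=np.array(c['xyz'])
    d=R@np.linalg.inv(K)@np.array([uv[0],uv[1],1.]);return o+d*(z-o[2])/d[2]
def proj(c,p):
    K=np.array(c['intrinsics']);R=np.array(c['rotation']);q=K@R.T@(np.array(p)-c['xyz']);return q[:2]/q[2]
E
python3 - <<'E'
from h import *
import pickle
np.set_printoptions(suppress=True,precision=3)
d={}
for n in('scene','top'):
    c=cap(n,n+'0.png');d[n]=c;print(n,np.array(c['xyz']),np.array(c['intrinsics']).tolist());print(np.array(c['rotation']))
pickle.dump(d,open('d0.pkl','wb'))
s=r.sense();print(s['t'],s['ee_pos'],s['tool_rot'],s['wrist_force'],s['width'])
E
```

```text
scene [1308.493  132.184  834.59 ] [[434.85507887057366, 0.0, 278.193733915992], [0.0, 434.85507887057366, 201.75307231717755], [0.0, 0.0, 1.0]]
[-0.257  0.589  0.697 -0.317]
top [ 400.467   22.705 1280.867] [[464.03668927846337, 0.0, 275.21546731863674], [0.0, 464.03668927846337, 211.2114556266641], [0.0, 0.0, 1.0]]
[ 0.038 -0.702  0.709 -0.058]
0.1 [ 141.506 -556.83   230.464] [-0.001  0.992  0.124 -0.   ] [-0.366  0.575  0.29 ] 1.001061750824915
```

View pics/scene0.png

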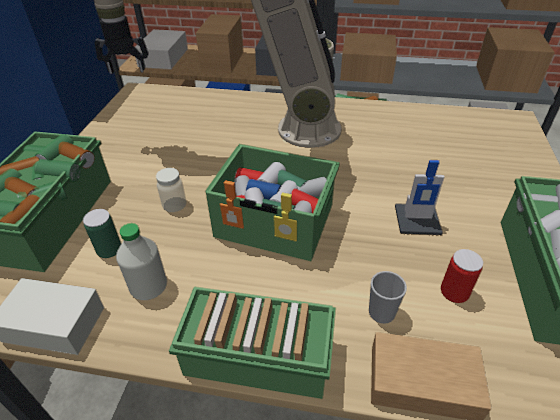

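View pics/top0.png

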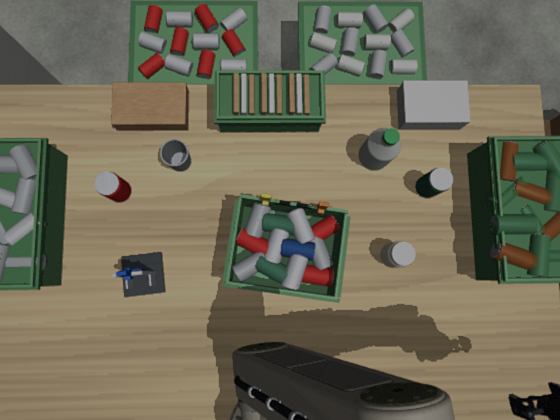

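The marker hangs on the stand near top (130,272) and scene (427,185). The caddy's far rim runs from about top (238,198) to (348,212), with yellow at (266,199), orange at (322,207) and the black clip between them. Next I'll fix the rotation helper and zoom in.

```bash
cat > h.py <<'E'
import numpy as np, cv2
from scipy.spatial.transform import Rotation as Ro
from workcell import r
np.set_printoptions(suppress=True,precision=2)
def cap(n,save=None):
    c=r.capture(n)
    if save: cv2.imwrite('pics/'+save,cv2.cvtColor(c['image'],cv2.COLOR_RGB2BGR))
    return c
def M(q): q=np.array(q); return Ro.from_quat(q[[1,2,3,0]]).as_matrix()
def ray(c,uv,z):
    K=np.array(c['intrinsics']);o=np.array(c['xyz'])
    d=M(c['rotation'])@np.linalg.inv(K)@np.array([uv[0],uv[1],1.]);return o+d*(z-o[2])/d[2]
def proj(c,p):
    K=np.array(c['intrinsics']);q=K@M(c['rotation']).T@(np.array(p)-c['xyz']);return q[:2]/q[2]
def zoom(c,x0,y0,w,h,k):
    im=cv2.cvtColor(c['image'],cv2.COLOR_RGB2BGR)[y0:y0+h,x0:x0+w]
    return cv2.resize(im,None,fx=k,fy=k,interpolation=cv2.INTER_CUBIC)
def blobs(c,lo,hi,box,amin=4):
    hsv=cv2.cvtColor(c['image'],cv2.COLOR_RGB2HSV);m=cv2.inRange(hsv,lo,hi)
    x0,y0,w,h=box;k=np.zeros_like(m);k[y0:y0+h,x0:x0+w]=m[y0:y0+h,x0:x0+w]
    cs,_=cv2.findContours(k,cv2.RETR_EXTERNAL,cv2.CHAIN_APPROX_NONE)
    return [(cv2.contourArea(q),cv2.minAreaRect(q),cv2.boundingRect(q)) for q in cs if len(q)>=amin]
E
python3 - <<'E'
from h import *
import pickle
d=pickle.load(open('d0.pkl','rb'));t=d['top'];s=d['scene']
A=zoom(t,105,240,70,65,5);B=zoom(t,225,188,130,40,6);C=zoom(s,390,150,60,90,4)
D=zoom(s,205,170,110,90,4)
im=np.zeros((600,800,3),np.uint8)
im[:240,:780]=B;im[240:565,:350]=A
D=cv2.resize(D,(440,360));im[240:600,355:795]=D
cv2.imwrite('pics/z1.png',im)
cv2.imwrite('pics/z2.png',cv2.resize(zoom(s,385,150,65,90,6),None,fx=1,fy=1))
print('rim yaw corners:')
for uv in [(238,197),(349,211),(226,288),(341,300)]: print(uv,ray(t,uv,150))
bb=(105,240,80,70)
print('blue top',[(a,np.array(q[0]),np.array(q[1]),q[2],b) for a,q,b in blobs(t,(100,120,60),(125,255,255),bb)])
print('blue scene',blobs(s,(100,120,60),(125,255,255),(390,150,70,80)))
E
```

```text
rim yaw corners:
(238, 197) [591.56  81.29 150.  ]
(349, 211) [ 554.47 -192.54  150.  ]
(226, 288) [370.45 110.26 150.  ]
(341, 300) [ 338.44 -165.91  150.  ]
blue top [(12.0, array([135.5, 269. ]), array([2., 9.]), 90.0, (131, 268, 10, 3)), (81.5, array([123.14, 273.81]), array([12.49, 14.14]), 80.53767395019531, (116, 267, 15, 14))]
blue scene [(573.0, ((428.71539306640625, 182.87692260742188), (21.487918853759766, 47.09800720214844), 15.255118370056152), (413, 160, 27, 45))]
```

View pics/z1.png

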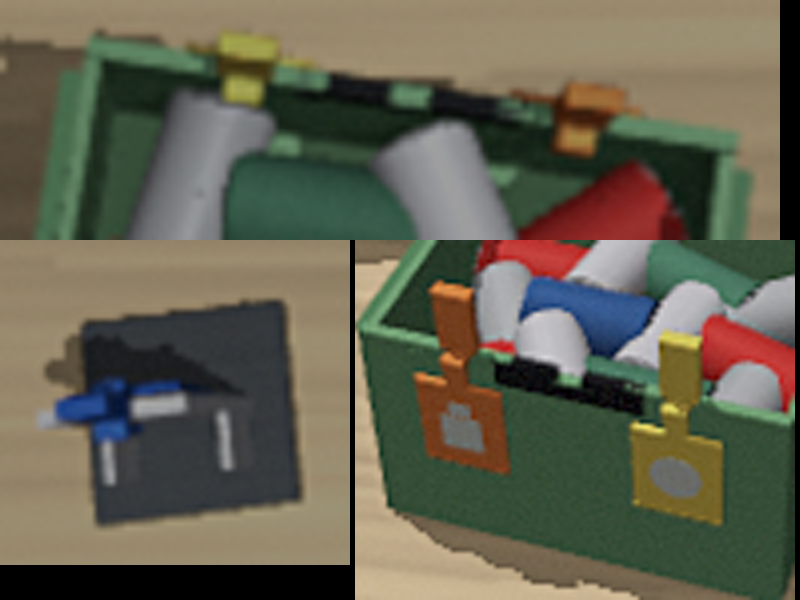

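View pics/z2.png

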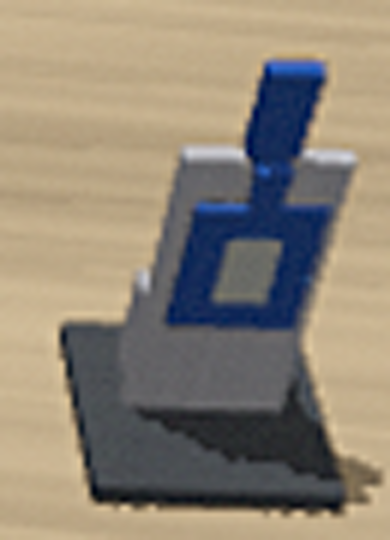

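The crops show the notch as the green patch in the black clip at about top (293.4,203.9). The tab tops are at yellow (266,196) and orange (323,204). The blue tab top is at top (121,273), and the stand plate's ears run from about (112.5,275.6) to (142,272). The blue board faces the camera, so marker +x is about world +x.

```bash
cat >> h.py <<'E'
def go(P,psi,s=None):
    "world TCP target (mm) + tool yaw deg -> jog row numbers (cm, deg)"
    s=s or r.sense();R=M(s['tool_rot']);d=R.T@(np.array(P)-s['ee_pos'])/10
    cur=np.degrees(np.arctan2(R[1,0],R[0,0]));print('yaw',cur,'row',d,'turn',-(psi-cur))
E
python3 - <<'E'
from h import *
import pickle
d=pickle.load(open('d0.pkl','rb'));t=d['top'];s=d['scene']
cB=lambda x,y:((x+.5)/6-.5+225,(y+.5)/6-.5+188)
cA=lambda x,y:((x+.5)/5-.5+105,(y+.5)/5-.5+240)
Y=ray(t,cB(248,48),202);O=ray(t,cB(591,97),202)
print('Y,O',Y,O,'mid',(Y+O)/2,np.linalg.norm(Y-O),'yaw',np.degrees(np.arctan2(-(Y-O)[0],(Y-O)[1])))
print('clip ends',ray(t,cB(330,86),156),ray(t,cB(512,106),156),'notch',ray(t,cB(410,97),150),ray(t,cB(392,94),156),ray(t,cB(430,99),156))
B=ray(t,cA(82,168),202);print('blue tab top',B)
e1=ray(t,cA(38,180),155);e2=ray(t,cA(187,162),155);print('ears',e1,e2,'yaw',np.degrees(np.arctan2(-(e1-e2)[0],(e1-e2)[1])),'mid',(e1+e2)/2)
hsv=cv2.cvtColor(t['image'],cv2.COLOR_RGB2HSV)
print('blue V\n',np.where((abs(hsv[266:282,114:146,0].astype(int)-112)<14)&(hsv[266:282,114:146,1]>110),hsv[266:282,114:146,2],0))
c=lambda x,y:((x+.5)/6-.5+385,(y+.5)/6-.5+150)
# scene: tab top outer edge ends, project comparisons
for n,p in(('tabtop',(B[0],B[1],202)),('origin',(B[0],B[1],150))): print(n,'in scene',proj(s,p))
print('scene tab top centre seen',c(295,67))
print('Y,O scene proj',proj(s,Y),proj(s,O),'seen',(205+325*110/440+.0,170+95*90/360),(205+97*.25,170+47*.25))
go([B[0],B[1],330],97.7)
E
```

```text
Y,O [585.67  12.9  202.  ] [ 565.16 -121.78  202.  ] mid [575.41 -54.44 202.  ] 136.23693812094908 yaw -8.661376845050421
clip ends [577.56 -20.92 156.  ] [568.7  -95.39 156.  ] notch [573.67 -54.03 150.  ] [574.05 -46.26 156.  ] [571.86 -61.8  156.  ]
blue tab top [408.25 345.6  202.  ]
ears [403.16 380.25 155.  ] [410.84 310.04 155.  ] yaw 6.2383632040506205 mid [407.   345.15 155.  ]
blue V
 [[  0   0   0   0   0   0   0   0   0   0   0   0   0   0   0   0   0   0
    0   0   0   0   0   0   0   0   0   0   0   0   0   0]
 [  0   0   0   0   0   0   0   0   0   0   0   0  60  60  63  56   0   0
    0   0   0   0   0   0   0   0   0   0   0   0   0   0]
 [  0   0   0   0   0   0   0   0   0   0  58  72  89  98 114  98  44   0
    0  53  62  73  85  85  85  89  81  38   0   0   0   0]
 [  0   0   0   0   0   0   0   0   0  60  84  84  84 105 129 105  55  61
   88 107 114 120 122 122 119 122 109  50  40  38  37  36]
 [  0   0   0   0   0   0   0   0  60  76  96  93  75  77  82  67  44  74
  113 127 125 113  87   0   0   0   0   0   0   0   0   0]
 [  0   0   0   0   0  96  96 104 109
[... 993 characters left out ...]
   0   0   0   0   0   0   0   0]
 [  0   0   0   0   0   0   0   0   0   0 116 137 143 134 130 124  87   0
    0   0   0   0   0   0   0   0   0   0   0   0   0   0]
 [  0   0   0   0   0   0   0   0   0   0  90   0   0   0   0   0   0   0
    0   0   0   0   0   0   0   0   0   0   0   0   0   0]
 [  0   0   0   0   0   0   0   0   0   0   0   0   0   0   0   0   0   0
    0   0   0   0   0   0   0   0   0   0   0   0   0   0]]
tabtop in scene [433.94 160.48]
origin in scene [429.28 177.31]
scene tab top centre seen (433.75, 160.75)
Y,O scene proj [286.27 193.8 ] [229.96 182.07] seen (286.25, 193.75) (229.25, 181.75)
yaw 14.252739156001386 row [ 48.07 -80.91  -9.81] turn -83.44726084399862
```

Both views agree within a pixel: the tab is at about (408,345.6) and the stand yaw is about 6.5°. The gap is near (575,-54) with a yaw of about -8°. Now I'll travel over to the stand, detouring to stay in reach.

```bash
python3 -m jog '[[0.8,-0.7,-2],[0,0,0],[0,0,0],[0,0,0],[0,0,0],[0,0,0],[0,0,0],[0,0,0]]' 2>&1 | tail -2
python3 -m jog '[[1,-0.8,-2,0,8.5],[3,-2.5,-4,0,8.5],[5.5,-5,-6,0,8.5],[8.5,-7.5,-8,0,8.5],[11.5,-10,-10,0,8.5],[14,-12.5,-10,0,8.5],[16.5,-14.5,-10,0,8.5],[18.5,-16.3,-10,0,8.5]]'
python3 -m jog '[[2.3,-2,0,0,8.5],[4.6,-4,0,0,8.5],[7,-6.2,0,0,8.5],[9.3,-8.2,0,0,8.5],[11.6,-10.2,0,0,8.5],[14,-12.3,0,0,8.5],[16.5,-14.5,0,0,8.5],[18.5,-16.3,0,0,8.5]]'
python3 -m jog '[[0.7,-3,0,0,8.5],[1.4,-6,0,0,8.5],[2.1,-9,0,0,8.5],[2.8,-12,0,0,8.5],[3.5,-15,0,0,8.5],[4.1,-18,0,0,8.5],[4.8,-21,0,0,8.5],[5.5,-24,0,0,8.5]]'
python3 -m jog '[[0.7,-3,0,-5,8.5],[1.4,-6,0,-10,8.5],[2.1,-9,0,-15,8.5],[2.8,-12,0,-20,8.5],[3.5,-15,0,-25,8.5],[4.1,-18,0,-30,8.5],[4.8,-21,0,-35,8.5],[5.5,-24,0,-40,8.5]]'
python3 -c "
from h import *
go([408,345.6,260],96.5)"
```

```text
$[0]: bad value
t: 0.77
ee_pos: [281.7, -351.9, 331.7]
tool_rot: [0.0, 0.992, 0.124, 0.0]
wrist_force: [0.0, -0.4, 0.7]
width: 0.997
t: 1.43
ee_pos: [420.6, -148.3, 331.0]
tool_rot: [-0.0, 0.992, 0.124, -0.0]
wrist_force: [0.1, -0.7, 0.4]
width: 0.996
t: 2.1
ee_pos: [413.5, 97.4, 331.0]
tool_rot: [0.0, 0.992, 0.124, -0.0]
wrist_force: [0.8, 0.2, 0.9]
width: 0.998
t: 2.77
ee_pos: [407.7, 343.5, 330.8]
tool_rot: [0.0, 0.889, 0.458, -0.0]
wrist_force: [0.4, -0.2, 0.1]
width: 0.994
yaw 54.51903086959876 row [ 0.19 -0.1   7.08] turn -41.98096913040124
```

```bash
python3 -m jog '[[0.1,-0.1,1,-5.5,6],[0.2,-0.1,2,-11,5],[0.2,-0.1,3,-17,5],[0.2,-0.1,4,-23,5],[0.2,-0.1,5,-29,5],[0.2,-0.1,6,-35,5],[0.2,-0.1,7,-42,5],[0.2,-0.1,7,-42,5]]'
python3 -c "
from h import *
t=cap('top');s=cap('scene')
im=np.zeros((560,760,3),np.uint8)
a=zoom(t,85,225,90,90,4);b=zoom(s,370,60,90,140,4)
im[:360,:360]=a;im[:560,380:740]=b
cv2.imwrite('pics/z3.png',im)
go([408,345.6,167],96.5)"
```

```text
t: 3.43
ee_pos: [407.5, 343.6, 258.8]
tool_rot: [-0.001, 0.666, 0.746, -0.002]
wrist_force: [-0.4, -0.7, -0.9]
width: 0.587
yaw 96.06045106312823 row [ 0.17 -0.    9.38] turn -0.4395489368717733
```

View pics/z3.png

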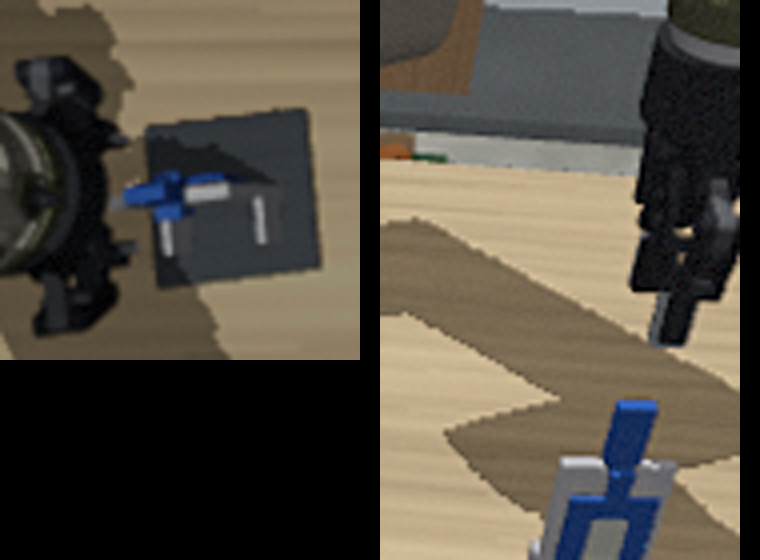

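The open fingers straddle the tab symmetrically along x (fingertips near top crop (115,140) and (120,245), tab line at y about 193). I'll descend and pinch.

```bash
python3 -m jog '[[0.1,0,1.2,0,5],[0.2,0,2.5,0,5],[0.2,0,4,0,5],[0.2,0,5.5,0,5],[0.2,0,7,0,5],[0.2,0,8.2,0,5],[0.2,0,9.2,0,5],[0.2,0,9.2,0,5]]'
python3 -m jog '[[0,0,0,0,4],[0,0,0,0,3],[0,0,0,0,2],[0,0,0,0,1],[0,0,0,0,0.4],[0,0,0,0,0.4],[0,0,0,0,0.4],[0,0,0,0,0.4]]' 45
python3 -c "
from h import *
go([408,345.6,230],96.5);print(r.sense()['wrist_torque'])"
```

```text
t: 4.2
ee_pos: [407.8, 345.7, 167.8]
tool_rot: [-0.0, 0.668, 0.744, -0.001]
wrist_force: [0.4, -1.6, 0.5]
width: 0.588
t: 4.87
ee_pos: [409.1, 346.6, 170.1]
tool_rot: [0.0, 0.667, 0.745, 0.001]
wrist_force: [0.2, -0.7, 5.3]
width: 0.108
yaw 96.2511986853728 row [-0.08 -0.11 -5.99] turn -0.248801314627201
[-0.01 -0.01  0.01]
```

```bash
python3 -m jog '[[0,0,-0.5,0,0.4],[0,0,-1.2,0,0.4],[0,0,-2,0,0.4],[0,0,-3,0,0.4],[0,0,-4.2,0,0.4],[0,0,-5.4,0,0.4],[0,0,-6.6,0,0.4],[0,0,-7.5,0,0.4]]'
python3 -m jog '[[0,0,-1,0,0.4],[0,0,-2,0,0.4],[0,0,-3,0,0.4],[0,0,-4,0,0.4],[0,0,-5,0,0.4],[0,0,-6,0,0.4],[0,0,-6,0,0.4],[0,0,-6,0,0.4]]'
python3 -c "
from h import *
go([574,-54,305],82)
t=cap('top');s=cap('scene')
im=np.zeros((560,760,3),np.uint8)
a=zoom(t,65,225,90,90,4);b=zoom(s,380,50,90,140,4)
im[:360,:360]=a;im[:560,380:740]=b
cv2.imwrite('pics/z4.png',im)"
```

```text
t: 5.53
ee_pos: [408.8, 346.5, 246.1]
tool_rot: [0.0, 0.667, 0.745, 0.001]
wrist_force: [0.8, 0.1, -1.3]
width: 0.109
t: 6.2
ee_pos: [408.8, 346.5, 304.9]
tool_rot: [0.0, 0.667, 0.745, 0.001]
wrist_force: [0.6, -0.9, -1.3]
width: 0.108
yaw 96.25641710733879 row [-41.61  12.05  -0.02] turn 14.256417107338791
```

View pics/z4.png

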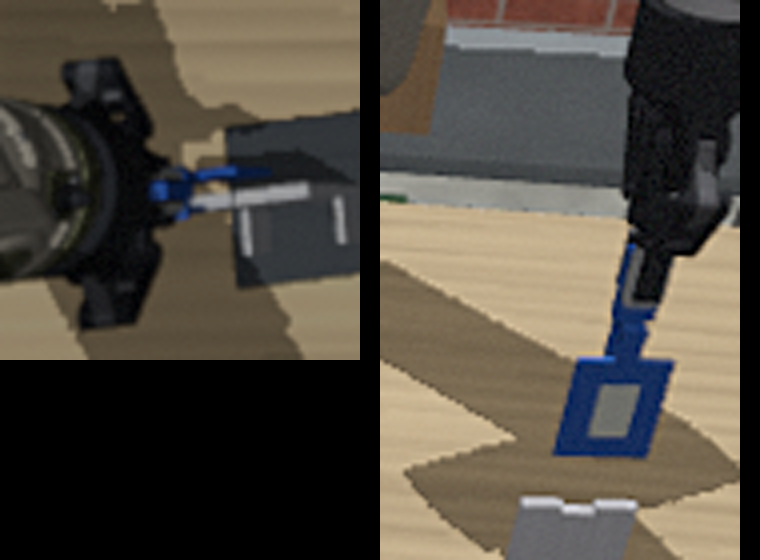

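The marker is held clear of the stand: board at crop (610,410), stand top at crop (577,505). I'll raise it further and carry it over the gap.

```bash
python3 -m jog '[[-0.5,0.2,-1,0,0.4],[-1.5,0.5,-2,0,0.4],[-3,0.9,-3,0,0.4],[-5,1.5,-4,0,0.4],[-7,2.1,-4.5,0,0.4],[-9.3,2.7,-4.5,0,0.4],[-11.7,3.4,-4.5,0,0.4],[-14,4,-4.5,0,0.4]]'
python3 -m jog '[[-2.2,0.6,0,0,0.4],[-4.4,1.3,0,0,0.4],[-6.6,1.9,0,0,0.4],[-8.8,2.5,0,0,0.4],[-11,3.2,0,0,0.4],[-13.2,3.8,0,0,0.4],[-15.4,4.5,0,0,0.4],[-17,4.9,0,0,0.4]]'
python3 -m jog '[[-1.8,0.5,0,2,0.4],[-3.6,1.1,0,4,0.4],[-5.4,1.6,0,6,0.4],[-7.2,2.1,0,8,0.4],[-8.8,2.6,0,10,0.4],[-10,3,0,12,0.4],[-10.6,3.1,0,13.7,0.4],[-10.6,3.1,0,13.7,0.4]]'
python3 -c "
from h import *
go([574,-54,290],82.6)
t=cap('top');s=cap('scene')
im=np.zeros((600,800,3),np.uint8)
a=zoom(t,220,150,130,75,6);b=zoom(s,200,100,110,130,4)
im=np.zeros((600,800,3),np.uint8);im[:a.shape[0]//1,:780]=a
cv2.imwrite('pics/z5.png',im[:450]);cv2.imwrite('pics/z5b.png',b)"
```

```text
t: 6.97
ee_pos: [464.2, 209.5, 350.4]
tool_rot: [0.001, 0.668, 0.745, 0.0]
wrist_force: [0.7, 0.6, -0.8]
width: 0.112
t: 7.63
ee_pos: [531.4, 45.1, 350.1]
tool_rot: [0.001, 0.668, 0.744, -0.0]
wrist_force: [-0.0, 0.3, -1.0]
width: 0.104
t: 8.3
ee_pos: [573.4, -55.6, 349.1]
tool_rot: [-0.0, 0.753, 0.658, -0.0]
wrist_force: [-0.5, 0.6, -1.7]
width: 0.112
yaw 82.36317429625377 row [0.17 0.04 5.91] turn -0.23682570374622003
```

View pics/z5b.png

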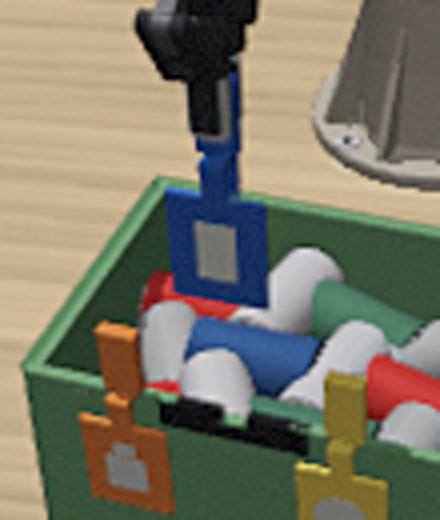

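The marker hangs straight with its board facing outward at crop (217,250). The clip is below, with its notch at about crop (237,420). Next I'll check the board corners against the prediction.

```bash
cat >> h.py <<'E'
def mk(o,a,pts):
    a=np.radians(a);R=np.array([[np.cos(a),-np.sin(a),0],[np.sin(a),np.cos(a),0],[0,0,1]]);return [R@np.array(p)+o for p in pts]
E
python3 - <<'E'
from h import *
s=cap('scene');st=r.sense();o=np.array(st['ee_pos'])-[0,0,20.1]
hsv=cv2.cvtColor(s['image'],cv2.COLOR_RGB2HSV)
m=cv2.inRange(hsv,(100,110,40),(128,255,255));k=np.zeros_like(m);k[145:180,238:270]=m[145:180,238:270]
c=cv2.convexHull(np.vstack(cv2.findContours(k,cv2.RETR_EXTERNAL,cv2.CHAIN_APPROX_NONE)[0]))
q=cv2.approxPolyDP(c,3,True)[:,0];print('seen',q.tolist())
for p in mk(o,-7.6,[(12,-28,-15),(12,28,-15),(12,28,-85),(12,-28,-85)]): print(proj(s,p))
print('notch pred',proj(s,(575,-54,153)),'mid clip 156 edges',proj(s,(578,-46.3,156)),proj(s,(576,-62,156)))
x=cv2.resize(s['image'][185:225,230:290],None,fx=12,fy=12,interpolation=cv2.INTER_CUBIC)
t=cap('top');y=cv2.resize(t['image'][185:220,260:330],None,fx=11,fy=3*2,interpolation=cv2.INTER_CUBIC)
cv2.imwrite('pics/z6.png',cv2.cvtColor(x,cv2.COLOR_RGB2BGR))
g=hsv[185:225,230:290]
E
```

```text
seen [[242, 147], [259, 145], [266, 151], [266, 176], [244, 172]]
[241.21 147.  ]
[266.56 151.39]
[267.63 177.93]
[243.5  173.39]
notch pred [258.83 203.79] mid clip 156 edges [261.74 204.03] [255.33 202.76]
```

View pics/z6.png

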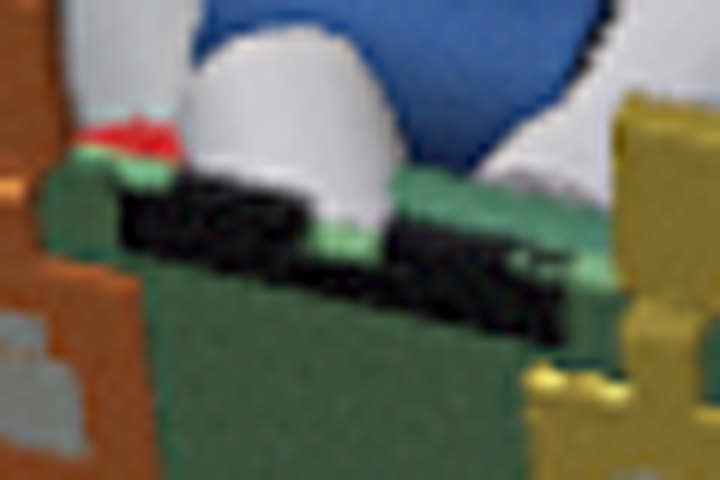

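The board corners match the prediction within about 1 px. The notch shows at scene (258.6,205), which agrees with the top view (y about -54, x about 574). I'll lower to just above the clip.

```bash
python3 -m jog '[[0.05,0,1.5,0,0.4],[0.1,0.05,3,0,0.4],[0.15,0.05,5,0,0.4],[0.15,0.05,7,0,0.4],[0.15,0.05,9,0,0.4],[0.15,0.05,11,0,0.4],[0.15,0.05,12.5,0,0.4],[0.15,0.05,12.5,0,0.4]]'
python3 -c "
from h import *
go([574,-54,182],82.6)
t=cap('top');s=cap('scene')
a=zoom(t,235,180,110,40,7);b=zoom(s,215,150,95,75,7)
b=cv2.resize(b,(418,330));im=np.zeros((600,770,3),np.uint8);im[:280]=a;im[280:280+320,:418]=b[:320]
cv2.imwrite('pics/z7.png',im)"
```

```text
t: 9.17
ee_pos: [573.2, -51.6, 221.6]
tool_rot: [-0.001, 0.751, 0.66, -0.0]
wrist_force: [2.7, -0.5, -2.7]
width: 0.109
yaw 82.63808451110623 row [-0.23  0.12  3.96] turn 0.03808451110623423
```

View pics/z7.png

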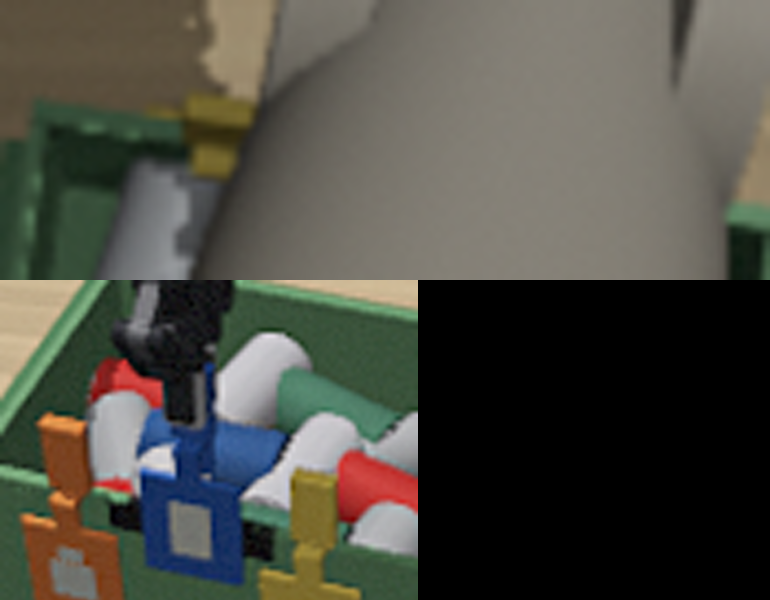

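From above, the arm hides the clip. In the scene view the board sits between the neighbours with a gap on each side (crop board 143–243, orange ends at 122, yellow starts at 262). The force shows about 2.7 N outward, so I'll hold still for a steady reading.

```bash
for i in 1 2; do python3 -m jog '[[0,0,0,0,0.4],[0,0,0,0,0.4],[0,0,0,0,0.4],[0,0,0,0,0.4],[0,0,0,0,0.4],[0,0,0,0,0.4],[0,0,0,0,0.4],[0,0,0,0,0.4]]'; done
python3 - <<'E'
from h import *
print(r.sense()['wrist_torque'])
for i in range(6):
    s=cap('scene');st=r.sense();print(np.array(st['ee_pos']),np.array(st['wrist_force']))
o=np.array(st['ee_pos'])-[0,0,20.1]
hsv=cv2.cvtColor(s['image'],cv2.COLOR_RGB2HSV)
m=cv2.inRange(hsv,(100,150,40),(128,255,255))
x0,y0=245,189;k=np.zeros_like(m);k[190:216,244:274]=m[190:216,244:274]
c=cv2.convexHull(np.vstack(cv2.findContours(k,cv2.RETR_EXTERNAL,cv2.CHAIN_APPROX_NONE)[0]))
q=cv2.approxPolyDP(c,2.5,True)[:,0];print('seen',q.tolist())
for p in mk(o,-7.4,[(12,-28,-15),(12,28,-15),(12,28,-85),(12,-28,-85)]): print(proj(s,p))
E
```

```text
t: 9.93
ee_pos: [573.8, -52.9, 224.3]
tool_rot: [0.0, 0.752, 0.66, -0.0]
wrist_force: [-0.4, -0.6, -1.6]
width: 0.11
t: 10.6
ee_pos: [573.8, -52.8, 224.3]
tool_rot: [0.0, 0.752, 0.66, -0.0]
wrist_force: [0.2, -0.4, -0.6]
width: 0.109
[ 0.01 -0.02  0.  ]
[573.79 -52.8  224.28] [-1.08 -0.52 -1.07]
[573.78 -52.79 224.27] [ 0.14  0.16 -1.71]
[573.76 -52.78 224.29] [-0.7  -0.35 -1.65]
[573.79 -52.81 224.3 ] [ 0.12  0.25 -1.3 ]
[573.78 -52.79 224.28] [-0.33  0.94 -1.58]
[573.78 -52.79 224.28] [-0.06 -0.5  -0.88]
seen [[273, 190], [269, 215], [248, 214], [246, 193]]
[245.42 192.78]
[268.72 197.36]
[269.6  219.66]
[247.35 215.01]
```

The arm is steady and contact-free. I'll correct by -1.3 mm along the rim and lower until 6 mm above the clip.

```bash
python3 -m jog '[[-0.13,0,0.5,0,0.4],[-0.13,0,1,0,0.4],[-0.13,0,1.7,0,0.4],[-0.13,0,2.4,0,0.4],[-0.13,0,3.1,0,0.4],[-0.13,0,3.7,0,0.4],[-0.13,0,4.2,0,0.4],[-0.13,0,4.2,0,0.4]]'
python3 -m jog '[[0,0,0.1,0,0.4],[0,0,0.2,0,0.4],[0,0,0.25,0,0.4],[0,0,0.3,0,0.4],[0,0,0.35,0,0.4],[0,0,0.4,0,0.4],[0,0,0.4,0,0.4],[0,0,0.4,0,0.4]]'
python3 -m jog '[[0,0,0.05,0,0.4],[0,0,0.1,0,0.4],[0,0,0.15,0,0.4],[0,0,0.2,0,0.4],[0,0,0.25,0,0.4],[0,0,0.3,0,0.4],[0,0,0.3,0,0.4],[0,0,0.3,0,0.4]]'
```

```text
t: 11.57
ee_pos: [572.9, -53.9, 180.7]
tool_rot: [-0.001, 0.752, 0.66, -0.001]
wrist_force: [0.3, -0.3, -1.7]
width: 0.11
t: 12.23
ee_pos: [573.6, -54.1, 178.3]
tool_rot: [0.0, 0.752, 0.66, -0.0]
wrist_force: [-0.6, -0.0, -0.1]
width: 0.105
t: 12.9
ee_pos: [573.6, -54.1, 175.2]
tool_rot: [0.0, 0.752, 0.66, -0.0]
wrist_force: [-0.4, -1.6, -1.8]
width: 0.108
```

```bash
python3 -m jog '[[0,0,0.03,0,0.4],[0,0,0.06,0,0.4],[0,0,0.1,0,0.4],[0,0,0.13,0,0.4],[0,0,0.17,0,0.4],[0,0,0.2,0,0.4],[0,0,0.2,0,0.4],[0,0,0.2,0,0.4]]'
python3 -m jog '[[0,0,0.03,0,0.4],[0,0,0.06,0,0.4],[0,0,0.1,0,0.4],[0,0,0.1,0,0.4],[0,0,0.1,0,0.4],[0,0,0.1,0,0.4],[0,0,0.1,0,0.4],[0,0,0.1,0,0.4]]'
```

```text
t: 13.57
ee_pos: [573.6, -54.1, 173.3]
tool_rot: [0.0, 0.752, 0.66, -0.0]
wrist_force: [0.1, 0.4, -1.1]
width: 0.109
t: 14.23
ee_pos: [573.6, -54.1, 172.3]
tool_rot: [0.0, 0.752, 0.66, -0.0]
wrist_force: [-0.2, -0.3, -1.4]
width: 0.109
```

Already 4 mm below the expected clip-top height with no contact, so it is probably entering the notch. I'll continue gently.

```bash
python3 -m jog '[[0,0,0.03,0,0.4],[0,0,0.06,0,0.4],[0,0,0.1,0,0.4],[0,0,0.13,0,0.4],[0,0,0.15,0,0.4],[0,0,0.15,0,0.4],[0,0,0.15,0,0.4],[0,0,0.15,0,0.4]]'
python3 -m jog '[[0,0,0.03,0,0.4],[0,0,0.06,0,0.4],[0,0,0.1,0,0.4],[0,0,0.1,0,0.4],[0,0,0.1,0,0.4],[0,0,0.1,0,0.4],[0,0,0.1,0,0.4],[0,0,0.1,0,0.4]]'
```

```text
t: 14.9
ee_pos: [573.6, -54.1, 170.8]
tool_rot: [0.0, 0.752, 0.66, -0.0]
wrist_force: [0.8, -0.4, -1.1]
width: 0.11
t: 15.57
ee_pos: [573.6, -54.1, 170.1]
tool_rot: [0.0, 0.752, 0.66, 0.0]
wrist_force: [-1.9, 0.7, 5.1]
width: 0.112
```

Contact with 5 N at TCP z = 170.1, the same height as when it sat on the stand, so that should be the notch floor. I'll confirm with a light sideways probe and a picture.

```bash
python3 -m jog '[[0.05,0,-0.03,0,0.4],[0.1,0,-0.03,0,0.4],[0.15,0,-0.03,0,0.4],[0.2,0,-0.03,0,0.4],[0.2,0,-0.03,0,0.4],[0.2,0,-0.03,0,0.4],[0.2,0,-0.03,0,0.4],[0.2,0,-0.03,0,0.4]]'
python3 -m jog '[[-0.1,0,0,0,0.4],[-0.2,0,0,0,0.4],[-0.3,0,0,0,0.4],[-0.4,0,0,0,0.4],[-0.4,0,0,0,0.4],[-0.4,0,0,0,0.4],[-0.4,0,0,0,0.4],[-0.4,0,0,0,0.4]]'
python3 -c "
from h import *
s=cap('scene');cv2.imwrite('pics/z8.png',zoom(s,215,150,95,75,8))"
```

```text
t: 16.23
ee_pos: [574.0, -53.0, 170.2]
tool_rot: [0.001, 0.752, 0.659, -0.001]
wrist_force: [-0.8, -4.2, 3.4]
width: 0.113
t: 16.9
ee_pos: [573.6, -55.3, 170.2]
tool_rot: [-0.0, 0.751, 0.66, 0.001]
wrist_force: [0.6, 4.7, 4.4]
width: 0.107
```

View pics/z8.png

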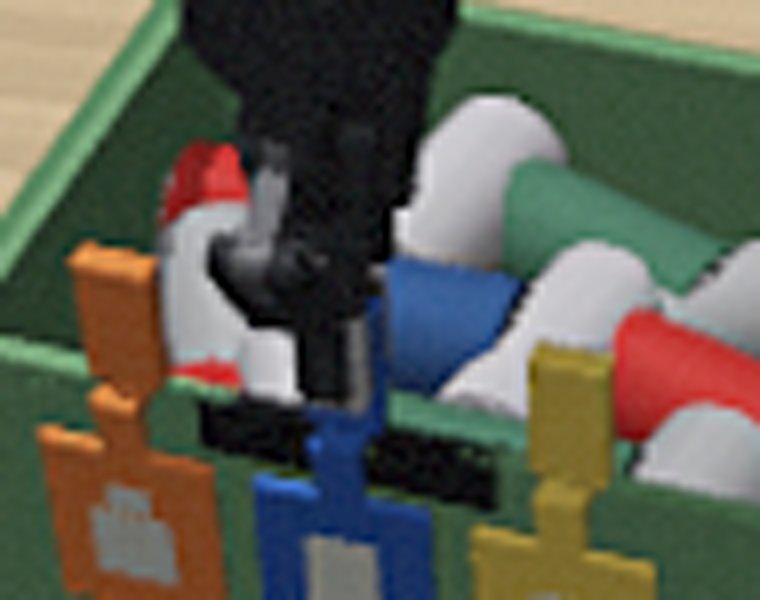

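The hook is stopped on both sides (y from -53.0 to -55.3), so it is captured in the notch. The picture shows the hook level with the neighbours' (blue board top at crop (345,495), between 435 and 530), with clear gaps. I'll recentre, unload, release and retreat.

```bash
python3 -m jog '[[0.05,0,0,0,0.4],[0.1,0,0,0,0.4],[0.15,0,0,0,0.4],[0.2,0,0,0,0.4],[0.2,0,0,0,0.4],[0.2,0,0,0,0.4],[0.2,0,0,0,0.4],[0.2,0,0,0,0.4]]' 20
python3 -m jog '[[0,0,0,0,1.1],[0,0,0,0,1.3],[0,0,0,0,1.6],[0,0,0,0,2],[0,0,0,0,2.4],[0,0,0,0,2.8],[0,0,0,0,3],[0,0,0,0,3]]'
python3 -m jog '[[0,0,0,0,3],[0,0,-0.3,0,3],[0,0,-0.8,0,3],[0,0,-1.5,0,3],[0,0,-2.5,0,3],[0,0,-3.7,0,3],[0,0,-5,0,3],[0,0,-6,0,3]]'
python3 -m jog '[[0,0,-1.5,0,3],[0,0,-3,0,3],[0,0,-5,0,3],[0,0,-7,0,3],[0,0,-9,0,3],[0,0,-10,0,3],[0,0,-11,0,3],[0,0,-11,0,3]]'
python3 -m jog '[[0,-2,0,0,3],[0,-5,0,0,3],[0,-8,0,0,3],[0,-11,0,0,3],[0,-14,0,0,3],[0,-16,0,0,3],[0,-18,0,0,3],[0,-18,0,0,3]]'
python3 - <<'E'
from h import *
t=cap('top');s=cap('scene')
a=zoom(t,225,180,130,40,6);b=cv2.resize(zoom(s,210,165,95,80,6),(428,360))
im=np.zeros((600,780,3),np.uint8);im[:240]=a;im[240:,:428]=b
b2=cv2.resize(s['image'],(348,261))[:,:,::-1];im[240:501,432:780]=b2
cv2.imwrite('pics/z9.png',im)
hsv=cv2.cvtColor(s['image'],cv2.COLOR_RGB2HSV);m=cv2.inRange(hsv,(100,150,40),(128,255,255))
k=np.zeros_like(m);k[208:245,240:280]=m[208:245,240:280]
c=cv2.convexHull(np.vstack(cv2.findContours(k,cv2.RETR_EXTERNAL,cv2.CHAIN_APPROX_NONE)[0]))
print('seen',cv2.approxPolyDP(c,2.5,True)[:,0].tolist())
for z in(150,156):
  print(z,[proj(s,p).round(1).tolist() for p in mk(np.array([573.6,-54.1,z]),-7.4,[(12,-28,-15),(12,28,-15),(12,28,-85),(12,-28,-85)])])
E
```

```text
t: 17.62
ee_pos: [573.7, -54.9, 170.2]
tool_rot: [0.001, 0.752, 0.659, -0.0]
wrist_force: [-0.6, -3.8, 4.5]
width: 0.11
t: 18.28
ee_pos: [573.6, -54.0, 170.0]
tool_rot: [-0.0, 0.752, 0.66, -0.0]
wrist_force: [-0.6, -0.2, -0.3]
width: 0.351
t: 18.95
ee_pos: [574.1, -54.2, 232.3]
tool_rot: [0.001, 0.752, 0.66, 0.001]
wrist_force: [-0.0, 0.2, 0.4]
width: 0.355
t: 19.62
ee_pos: [574.4, -54.3, 343.3]
tool_rot: [0.002, 0.752, 0.66, 0.001]
wrist_force: [0.0, -0.6, -0.0]
width: 0.354
t: 20.28
ee_pos: [391.7, -29.9, 340.6]
tool_rot: [-0.0, 0.752, 0.66, -0.0]
wrist_force: [0.1, 0.5, -0.7]
width: 0.351
seen [[247, 209], [260, 208], [268, 214], [269, 233], [249, 229]]
150 [[246.4, 210.0], [268.9, 214.7], [269.7, 235.5], [248.2, 230.8]]
156 [[246.2, 208.2], [268.8, 212.8], [269.7, 233.8], [248.1, 229.1]]
```

View pics/z9.png

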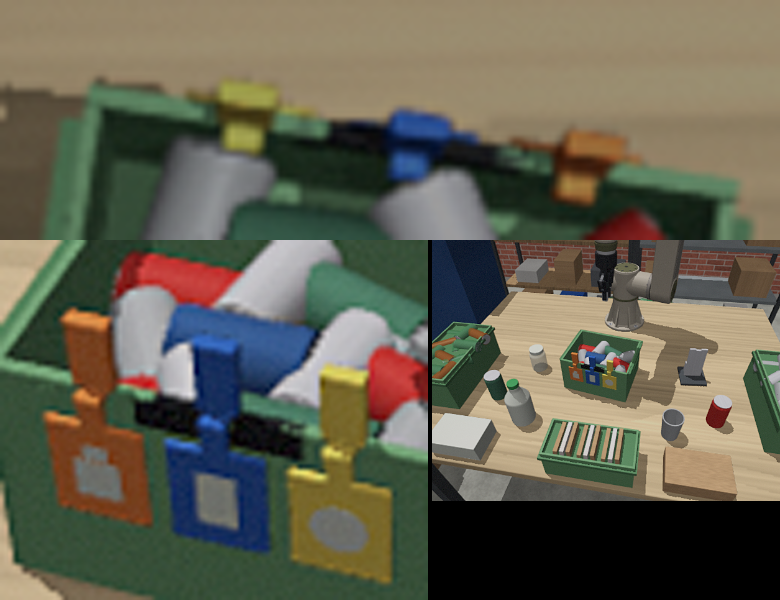

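All three tab tops are collinear in the scene crop: orange (88,315), blue (217,342), yellow (345,370), with a midpoint of (216.5,342.5). Blue is therefore as low as its neighbours; 6 mm too high would show as about 10 px. Everything else stands undisturbed and the robot is clear.

```bash
python3 -c "
from workcell import r
print(r.sign_off())"
```

```text
the job is handed in; nothing more can be done
None
```

The blue marker now hangs in the notch on the caddy's far rim, between the yellow and orange markers. I let go of it, backed the arm away and handed the job in at about 20 s.

- **Seating:** I lowered the hook in small steps and felt the notch floor with about 5 N. That was at the same tool height (170.1 mm) as when the marker sat on its stand. A light sideways probe was stopped on both sides, at y = -53.0 and -55.3 mm, so the hook is captured in the notch.
- **Last picture:** The three tab tops line up, so blue is as low as its neighbours. Its board is on the outer side with clear gaps, and the yellow and orange markers and everything else appear to be where they were.
- **Inconclusive check:** Comparing the board's corners in the image with predicted heights could not clearly tell "home" from "6 mm too high". They differ by only about 2 pixels there, and the measured corners fell between the two or nearer the high one. I relied on the contact height, the sideways probe and the line-up with the neighbours.
- **Refused call:** One early move call was badly formed and refused; nothing moved.

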